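# Sort the armrest ledge clutter into its trays

## Robot

A 6-joint arm with a two-finger parallel gripper is mounted at the origin on the work surface. World frame = base frame: x ahead of the robot, y to its left, z up, the work surface at z = 0. Lengths are in m, angles in rad, forces in N, time in s.
With the tool pointing down it reaches from about 0.35 to 0.925 m from the base axis. Payload 6.4 kg.
Tool frame: the origin (TCP) lies midway between the tips of the shut fingers; the grasp point (between the pads) lies 19 mm behind it (r.pinch_z is the distance from the TCP to the grasp point, in m); z points along the fingers, y is the line along which they close (so a half turn about z gives the same grasp; the last joint's range is limited). The gripper opens to 94 mm and grips with 3 to 60 N. Pads are 16 mm wide; open, the fingers measure 119 mm over their backs; the gripper's body (75 mm by 177 mm) begins 78 mm behind the grasp point.
Start: joints at [-1.342, 0.245, 1.558, -0, 1.339, -0.174], TCP at [0.255, -0.598, 0.205] pointing down, gripper open.
Joint ranges: [-3.13, 3.13], [-1.02, 2.26], [0.13, 2.54], [-0.95, 4.09], [0.21, 2.88], [-2.74, 2.74]. Speed limits (rad/s): [2.57, 2.57, 3.14, 3.14, 3.14, 3.14].

## Interface

Orientations are given as a rotation vector (axis times angle).
In Python, from station import r, cams, workorder gives the robot as it stands. The module is installed in compiled form; this text tells all that it offers.
- The arm moves only by the tool move_arm, never from a script. Its argument "moves" is a list of rows, each an object of numbers: "dx", "dy", "dz": the shift along the tool's x, y, z in mm; "rx", "ry", "rz": the turn, a rotation vector about the tool's x, y, z in degrees; "gripper": the gripper command: -1 is shut, 1 is fully open, values between are in proportion. In form: [{"dx": .., "dy": .., "dz": .., "rx": .., "ry": .., "rz": .., "gripper": ..}, ...]. A call has 1 to 8 rows; each row is the pose to reach, as a shift and turn from the pose commanded when the call began, along the tool's axes at that moment; what a row does not reach only later rows make up. A row lasts 1/8 s, in which the tool goes at most 62.5 mm and 10.7 degrees, less where a joint would pass 70% of its speed; a pose out of reach is approached as far as the arm can. A call with a gripper value outside its range is refused whole. The fingers move at their own pace and stop on an object; "squeeze" is the grip in N (left out, the last holds). Time passes only in rows, so rows that repeat a pose let the fingers close. It gives the time, the measured TCP pose, the force, the opening and the grip force at its end, in the units of the state.
- r.get_state(): the state, without advancing time (a new reading comes with each control period).
- cams.snapshot(name): name is "scene" or "top" or "wrist"; returns a dict with "frame" (480x640x3 uint8, red, green, blue), "depth" (480x640 float32, m along the optical axis (not along the pixel's ray), 0 where there is no reading), "K" (3x3 intrinsics, pixels), "origin" and "attitude" of the camera in the world; the wrist camera has in their place "mount" (4x4, takes a point from camera to tool coordinates, whose origin is the TCP and whose axes are the flange's). Camera axes: x right, y down, z forward; pixel columns grow to the right and rows downward; lengths in m; the calibration is good to about 2 mm. A picture is of the moment at which its call begins: read the wrist's pose just before it.
- workorder.finish_job(): hands the job in; it is judged then, once.
The state is a dict: "time_s": time; "joint_pos": joint angles; "qvel": joint speeds; "effort": joint torques, N m; "eef_pos": TCP position; "orientation": TCP orientation; "force": force on the tool from outside, world axes, zero at the start; "wrist_torque": the same for the moment, N m; "grip_width": finger opening in m; "grip_force": force on a finger pad.
Only numpy, scipy, OpenCV 4.12 (cv2) and the standard library are available. Lean on these libraries where they do the work, as an engineer would, in place of code of your own. Each camera call takes 0.05 s, during which the arm holds its last target. There are 200 camera calls.

## Task

Sort the four things left on the ledge: lay both remotes flat, side by side, in the walnut tray, the flashlight lying flat in the blue tray, and the green phone stand upright in the white tray. Set each one down gently on the tray floor rather than dropping it, and leave the lip balm, the candle cup and the eye-drops bottle standing where they are.

Things in the scene. Friction and masses are not known exactly. Their poses are not given: they have to be found in the camera images.
- ac_remote_mid (a point): air-conditioner remote: white plastic bar with a grey screen and an orange button, 122 (x, long) x 44 (y) x 22 (z) mm, about 100 g, lying flat, buttons up. Point at its very centre, 11 mm above its underside; x along its length, z up
- fan_remote_mid (a point): fan remote: slim black plastic bar with a red button and a grey round pad, 110 (x, long) x 36 (y) x 20 (z) mm, about 80 g, lying flat, buttons up. Point at its very centre, 10 mm above its underside; x along its length, z up
- flashlight_mid (a point): small bare aluminium flashlight lying on its side, 114 mm long (x, lens at +x); round barrel 22 mm across in the middle; hexagonal head (32 long) and tail cap (14 long), both 28 across flats, keep it from rolling and hold the barrel 3 mm off the surface. About 110 g. Point on its axis half-way along, 14 mm above the surface it lies on; x along its length
- phone_stand_mid (a point): green hard silicone phone stand: block 66 (x) x 48 (y) x 20 (z) mm, with a back rest 10 mm thick rising from just behind its middle and leaning to +x, to 53 mm high, and a small lip at its -x edge, 29 mm high; all 48 wide. About 90 g, standing upright. Point over the middle of the block, 25 mm above its underside; z up
- tray_walnut: dark walnut wood tray, fixed to the ledge, open on top: outer 158 (x) x 208 (y) x 14 high, walls 4 thick, floor 4 thick (inside 150 x 200, 10 deep). Origin at the centre of its underside; x along its short side, y along its long side, z up. It starts turned by up to about 0.15 rad, in any of the three tray places
- tray_blue: blue painted tray, fixed to the ledge, open on top: outer 158 (x) x 208 (y) x 14 high, walls 4 thick, floor 4 thick (inside 150 x 200, 10 deep). Origin at the centre of its underside; x along its short side, y along its long side, z up. It starts turned by up to about 0.15 rad, in any of the three tray places
- tray_white: white plastic tray, fixed to the ledge, open on top: outer 158 (x) x 208 (y) x 14 high, walls 4 thick, floor 4 thick (inside 150 x 200, 10 deep). Origin at the centre of its underside; x along its short side, y along its long side, z up. It starts turned by up to about 0.15 rad, in any of the three tray places
- lip_balm: bystander: lip balm standing upright, red with a white cap, 20 mm across, 52 mm tall, loose. Origin at the centre of its underside
- candle_cup: bystander: little terracotta candle cup, 36 mm across, 34 mm tall, loose. Origin at the centre of its underside
- drops_bottle: bystander: eye-drops bottle standing upright, amber with a narrow white cap, 25 mm across, 46 mm tall, loose. Origin at the centre of its underside

How it is judged:
At the end, for the whole second after the job is handed in: Remotes flat in the walnut tray, flashlight lying in the blue, stand upright in the white: each released, at rest, within 0.06 rad of level, within 4 mm of resting height on the tray floor, centre within 66 x 90 mm (x, y) of the tray centre; small bystanders upright, moved under 15 mm (x of ac_remote_mid in the frame of tray_walnut between -0.066 and 0.066 m and y of ac_remote_mid in the frame of tray_walnut between -0.09 and 0.09 m and z of ac_remote_mid in the frame of tray_walnut between 0 and 0.019 m and angle between each of ac_remote_mid, fan_remote_mid, phone_stand_mid's own z axis and vertical below 0.06 rad and linear speed of each of ac_remote, fan_remote, flashlight, phone_stand below 0.02 m/s and angular speed of each of ac_remote, fan_remote, flashlight, phone_stand below 0.2 rad/s and x of fan_remote_mid in the frame of tray_walnut between -0.066 and 0.066 m and y of fan_remote_mid in the frame of tray_walnut between -0.09 and 0.09 m and z of fan_remote_mid in the frame of tray_walnut between 0 and 0.018 m and x of flashlight_mid in the frame of tray_blue between -0.066 and 0.066 m and y of flashlight_mid in the frame of tray_blue between -0.09 and 0.09 m and z of flashlight_mid in the frame of tray_blue between 0 and 0.022 m and angle between flashlight_mid's own x axis and vertical between 1.51 and 1.631 rad and x of phone_stand_mid in the frame of tray_white between -0.066 and 0.066 m and y of phone_stand_mid in the frame of tray_white between -0.09 and 0.09 m and z of phone_stand_mid in the frame of tray_white between 0 and 0.033 m and distance of each of lip_balm, candle_cup, drops_bottle from where it was at the start of the episode below 0.015 m and angle between each of lip_balm, candle_cup, drops_bottle's own z axis and vertical below 0.2 rad); the robot touches nothing.
It fails at once if a small bystander is knocked over or shoved by 20 mm or more (distance of any of lip_balm, candle_cup, drops_bottle from where it was at the start of the episode above 0.02 m or angle between any of lip_balm, candle_cup, drops_bottle's own z axis and vertical above 0.5 rad).
It fails at once if a thing is dropped or thrown (moves faster than 0.8 m/s within 50 mm of the surface, as after a fall of 35 mm) ((linear speed of ac_remote above 0.8 m/s and height (world z) of ac_remote_mid below 0.05 m) or (linear speed of fan_remote above 0.8 m/s and height (world z) of fan_remote_mid below 0.05 m) or (linear speed of flashlight above 0.8 m/s and height (world z) of flashlight_mid below 0.05 m) or (linear speed of phone_stand above 0.8 m/s and height (world z) of phone_stand_mid below 0.05 m)).
It also fails if it takes over 106 s, if anything falls off the work surface, if the arm or the gripper's body presses on something with over 40 N, if the wrist force passes 120 N, or if a joint passes its speed limit or range.

## Working session

There is one attempt and no reset: what is moved stays moved. The work goes in short steps, Python scripts to look and compute and a tool call to move; the robot and the scene stay as the last step left them, time stands still between calls to the robot, and variables do not carry over. Pictures are saved under pics/ and viewed, at most 14 in all, crops included, and the job is handed in when it is done.

Besides the shell and the picture viewer there is one more tool, called after "Request:" by a JSON object that holds its "api" and its "payload". move_arm: Moves the arm, as the interface text tells. Its arguments: {"type":"object","properties":{"moves":{"type":"array"},"squeeze":{"type":"number"}},"required":["moves"]}

```bash
mkdir -p pics
cat > h.py <<'E'
import numpy as np,cv2
from scipy.spatial.transform import Rotation as R
from station import r,cams,workorder
def att(a):
    a=np.array(a,float)
    return a if a.shape==(3,3) else R.from_rotvec(a).as_matrix() if a.size==3 else R.from_quat(a).as_matrix()
def snap(name,fn=None):
    st=r.get_state(); s=cams.snapshot(name)
    if 'mount' in s:
        T=np.eye(4);T[:3,:3]=att(st['orientation']);T[:3,3]=st['eef_pos'];T=T@np.array(s['mount'])
    else:
        T=np.eye(4);T[:3,:3]=att(s['attitude']);T[:3,3]=s['origin']
    s['T']=T
    if fn: cv2.imwrite('pics/'+fn,s['frame'][:,:,::-1])
    np.savez('/tmp/'+name+'.npz',**{k:s[k] for k in('frame','depth','K','T')})
    return s
def ray(s,uv,z):
    uv=np.atleast_2d(np.asarray(uv,float)); d=np.c_[uv,np.ones(len(uv))]@np.linalg.inv(s['K']).T@s['T'][:3,:3].T
    o=s['T'][:3,3]; return o+d*((z-o[2])/d[:,2])[:,None]
def cloud(s):
    v,u=np.mgrid[:480,:640]; d=s['depth']
    p=np.stack([u,v,np.ones_like(u)],-1)@np.linalg.inv(s['K']).T*d[...,None]
    return p@s['T'][:3,:3].T+s['T'][:3,3]
E
python3 - <<'E'
from h import *
for n in('top','scene'):
    s=snap(n,n+'0.png'); print(n,s['K'].tolist(),s['T'].round(3).tolist())
st=r.get_state(); print({k:np.round(v,3).tolist() for k,v in st.items()}, r.pinch_z)
E
```

```text
top [[607.3121946118052, 0.0, 321.91923065678554], [0.0, 607.3121946118052, 246.3408919078581], [0.0, 0.0, 1.0]] [[0.011, -0.985, 0.173, 0.31], [-1.0, -0.013, -0.011, 0.01], [0.013, -0.173, -0.985, 1.252], [0.0, 0.0, 0.0, 1.0]]
scene [[569.7702500664324, 0.0, 317.76088664879546], [0.0, 569.7702500664324, 242.38453043845337], [0.0, 0.0, 1.0]] [[0.228, 0.531, -0.816, 1.396], [0.974, -0.136, 0.183, -0.186], [-0.014, -0.836, -0.548, 0.624], [0.0, 0.0, 0.0, 1.0]]
{'time_s': 0.1, 'joint_pos': [-1.342, 0.246, 1.559, 0.0, 1.339, -0.174], 'qvel': [0.001, -0.002, -0.002, 0.002, 0.001, 0.0], 'effort': [0.001, -41.691, -31.553, 0.069, 0.031, -0.0], 'eef_pos': [0.255, -0.597, 0.204], 'orientation': [-3.076, -0.628, 0.0], 'force': [-0.422, 0.378, 0.56], 'wrist_torque': [-0.006, 0.001, 0.021], 'grip_force': 0.0, 'grip_width': 0.094} 0.0188
```

View pics/top0.png

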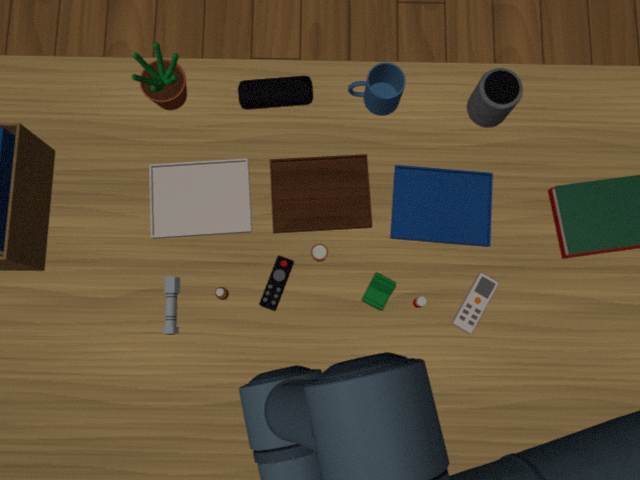

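View pics/scene0.png

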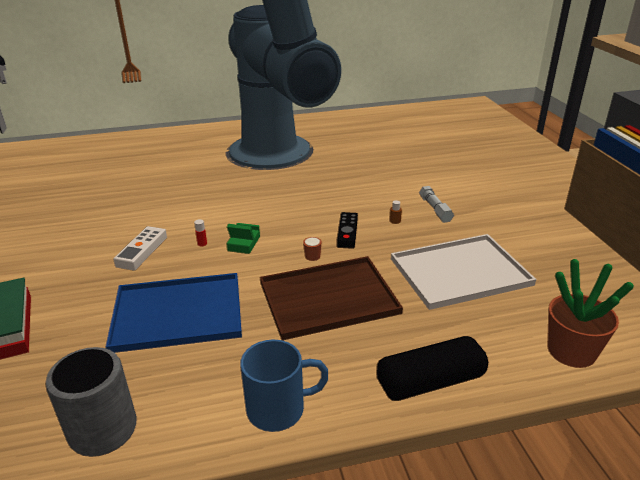

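The top view shows the white tray at about (200,198), walnut at (320,193) and blue at (442,206). In the row below are the flashlight (171,305), drops bottle (222,293), fan remote (277,283), candle (319,252), stand (379,291), lip balm (420,301) and AC remote (476,302). The scene view agrees. In the top view, up is +x and left is +y.

```bash
cat > meas.py <<'E'
from h import *
import sys
s=np.load('/tmp/top.npz'); f=s['frame']; hsv=cv2.cvtColor(f,cv2.COLOR_RGB2HSV).astype(int); P=cloud(s)
lab=cv2.cvtColor(f,cv2.COLOR_RGB2LAB).astype(int)
H,S,V=hsv[...,0],hsv[...,1],hsv[...,2]
wood=np.median(lab[330:350,60:220].reshape(-1,3),0); print('wood',wood,'z',np.median(P[330:350,60:220,2]))
ht=P[...,2]
def rect(name,box,m,z):
    x0,y0,x1,y1=box; M=np.zeros(f.shape[:2],np.uint8); M[y0:y1,x0:x1]=m[y0:y1,x0:x1]
    M=cv2.morphologyEx(M,cv2.MORPH_CLOSE,np.ones((5,5)))
    c=max(cv2.findContours(M,cv2.RETR_EXTERNAL,cv2.CHAIN_APPROX_NONE)[0],key=cv2.contourArea)
    w=ray(s,c[:,0],z)[:,:2]; (cx,cy),(a,b),an=cv2.minAreaRect((w*1000).astype(np.float32))
    if a<b: a,b,an=b,a,an+90
    an=(an+90)%180-90
    mm=M>0; print(f'{name}: c=({cx:.0f},{cy:.0f}) mm {a:.0f}x{b:.0f} long axis {an:.1f}deg  depth z95={np.percentile(ht[mm],95)*1000:.0f} z50={np.median(ht[mm])*1000:.0f}')
dl=np.linalg.norm(lab-wood,axis=2)
rect('white',(140,145,260,245),(dl>25)&(S<60)&(V>90),.014)
rect('walnut',(262,145,380,240),(dl>25),.014)
rect('blue',(382,155,502,252),(H>95)&(H<130)&(S>120),.014)
rect('flash',(150,265,195,345),(S<70),.02)
rect('drops',(205,280,240,305),dl>25,.03)
rect('fan',(250,245,304,318),dl>35,.02)
rect('candle',(308,242,332,264),dl>22,.034)
rect('stand',(355,265,405,318),(H>45)&(H<90)&(S>100),.029)
rect('lip',(405,288,435,315),dl>25,.05)
rect('ac',(445,262,505,340),dl>28,.022)
big=cv2.resize(f[230:350,140:520],None,fx=2.1,fy=2.1,interpolation=cv2.INTER_CUBIC); cv2.imwrite('pics/crop1.png',big[:,:,::-1])
E
python3 meas.py
```

```text
wood [120. 131. 152.] z -0.00155934986668127
white: c=(629,254) mm 206x158 long axis -85.4deg  depth z95=12 z50=3
walnut: c=(642,0) mm 210x162 long axis -86.0deg  depth z95=13 z50=3
blue: c=(620,-255) mm 207x158 long axis 85.9deg  depth z95=13 z50=4
flash: c=(404,300) mm 115x32 long axis 0.9deg  depth z95=29 z50=22
drops: c=(427,197) mm 26x24 long axis -89.3deg  depth z95=48 z50=30
fan: c=(451,88) mm 111x38 long axis -19.9deg  depth z95=23 z50=18
candle: c=(513,2) mm 37x33 long axis 0.7deg  depth z95=37 z50=33
stand: c=(435,-121) mm 65x48 long axis -26.5deg  depth z95=52 z50=23
lip: c=(412,-197) mm 26x20 long axis -89.3deg  depth z95=53 z50=48
ac: c=(416,-316) mm 118x43 long axis -30.2deg  depth z95=25 z50=21
```

View pics/crop1.png

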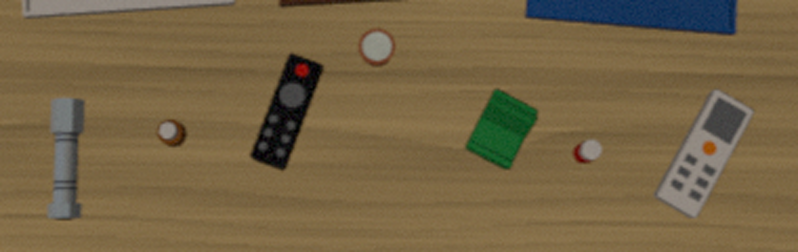

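```bash
cat > go.py <<'E'
from h import *
import sys
# usage: go.py x y z(mm) yaw(deg, tool x direction mod 180)
x,y,z,yaw=map(float,sys.argv[1:5]); st=r.get_state()
C=att(st['orientation']); p=np.array(st['eef_pos'])*1000
cy=np.degrees(np.arctan2(C[1,0],C[0,0])); yaw=yaw+180*round((cy-yaw)/180)
t=np.radians(yaw); G=np.array([[np.cos(t),np.sin(t),0],[np.sin(t),-np.cos(t),0],[0,0,-1]])
d=C.T@(np.array([x,y,z])-p); rv=np.degrees(R.from_matrix(C.T@G).as_rotvec())
print('t',round(st['time_s'],2),'at',p.round(1),'yaw',round(cy,1),'q6',np.round(st['joint_pos'][5],2),'w',round(st['grip_width']*1000,1))
print('dx dy dz',d.round(1),'rx ry rz',rv.round(1),'rows',int(np.ceil(max(np.linalg.norm(d)/62.5,np.linalg.norm(rv)/10.7))))
E
python3 go.py 416 -316 120 -30.2
```

```text
t 0.1 at [ 254.7 -597.5  204.5] yaw 23.1 q6 -0.17 w 93.6
dx dy dz [ 258.7 -195.6   84.9] rx ry rz [-0.1  0.  53.3] rows 6
```

Request:
{"api": "move_arm", "payload": {"moves": [{"dx": 259, "dy": -196, "dz": 85, "rz": 53.3, "gripper": 0.6}, {"dx": 259, "dy": -196, "dz": 85, "rz": 53.3, "gripper": 0.6}, {"dx": 259, "dy": -196, "dz": 85, "rz": 53.3, "gripper": 0.6}, {"dx": 259, "dy": -196, "dz": 85, "rz": 53.3, "gripper": 0.6}, {"dx": 259, "dy": -196, "dz": 85, "rz": 53.3, "gripper": 0.6}, {"dx": 259, "dy": -196, "dz": 85, "rz": 53.3, "gripper": 0.6}, {"dx": 259, "dy": -196, "dz": 85, "rz": 53.3, "gripper": 0.6}, {"dx": 259, "dy": -196, "dz": 85, "rz": 53.3, "gripper": 0.6}], "squeeze": 20}}

```text
$.moves[0]: bad value
```

```bash
python3 go.py 416 -316 5 -30.2; python3 -c "
from h import *
snap('wrist','w1.png')"
```

```text
t 0.1 at [ 254.7 -597.5  204.5] yaw 23.1 q6 -0.17 w 93.6
dx dy dz [ 258.7 -195.4  199.9] rx ry rz [-0.1  0.  53.3] rows 7
```

View pics/w1.png

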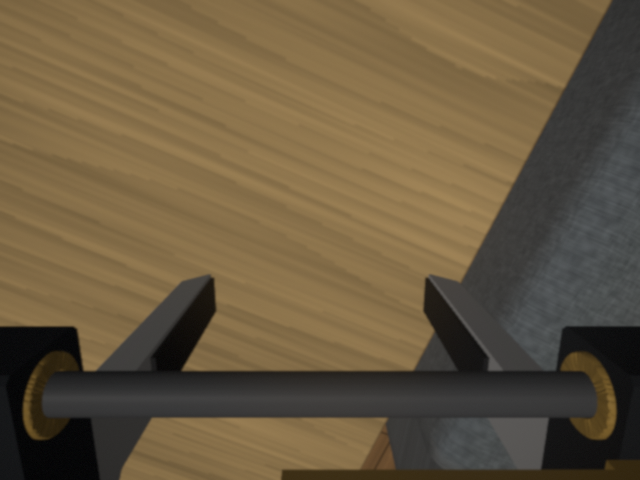

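The wrist picture, taken at the start pose, shows only bare ledge between the open fingers (tips at about (205,280) and (432,280)). The row was refused, so I'll retry with all the keys.

Request:
{"api": "move_arm", "payload": {"moves": [{"dx": 259, "dy": -196, "dz": 85, "rx": 0, "ry": 0, "rz": 53.3, "gripper": 0.6}, {"dx": 259, "dy": -196, "dz": 85, "rx": 0, "ry": 0, "rz": 53.3, "gripper": 0.6}, {"dx": 259, "dy": -196, "dz": 85, "rx": 0, "ry": 0, "rz": 53.3, "gripper": 0.6}, {"dx": 259, "dy": -196, "dz": 85, "rx": 0, "ry": 0, "rz": 53.3, "gripper": 0.6}, {"dx": 259, "dy": -196, "dz": 85, "rx": 0, "ry": 0, "rz": 53.3, "gripper": 0.6}, {"dx": 259, "dy": -196, "dz": 85, "rx": 0, "ry": 0, "rz": 53.3, "gripper": 0.6}, {"dx": 259, "dy": -196, "dz": 85, "rx": 0, "ry": 0, "rz": 53.3, "gripper": 0.6}, {"dx": 259, "dy": -196, "dz": 85, "rx": 0, "ry": 0, "rz": 53.3, "gripper": 0.6}], "squeeze": 20}}

```text
time_s: 1.15
eef_pos: [0.4162, -0.317, 0.1208]
orientation: [3.032, -0.819, 0.001]
force: [-0.5, 0.1, 0.4]
grip_width: 0.075
grip_force: 0.0
```

```bash
python3 -c "
from h import *
snap('wrist','w2.png')"; python3 go.py 416 -316 5 -30.2
```

```text
t 1.2 at [ 416.1 -317.3  121. ] yaw -30.3 q6 1.23 w 75.1
dx dy dz [ -0.8  -1.2 116. ] rx ry rz [ 0.  -0.1 -0.1] rows 2
```

View pics/w2.png

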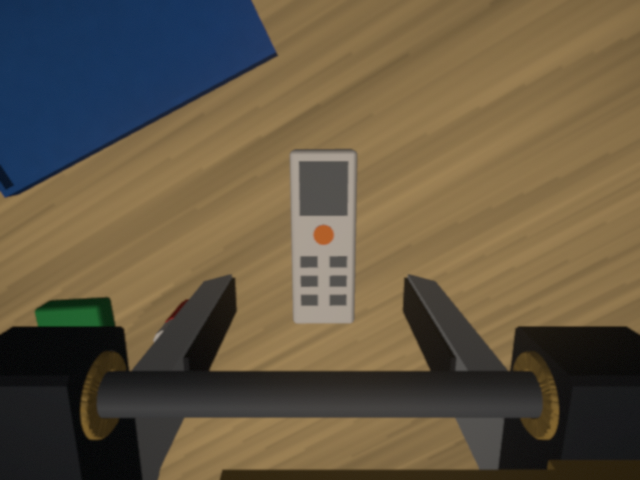

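The AC remote is upright and centred between the fingers (columns 291–357, rows 150–323). Going down.

Request:
{"api": "move_arm", "payload": {"moves": [{"dx": -1, "dy": -1, "dz": 50, "rx": 0, "ry": 0, "rz": 0, "gripper": 0.6}, {"dx": -1, "dy": -1, "dz": 85, "rx": 0, "ry": 0, "rz": 0, "gripper": 0.6}, {"dx": -1, "dy": -1, "dz": 105, "rx": 0, "ry": 0, "rz": 0, "gripper": 0.6}, {"dx": -1, "dy": -1, "dz": 115, "rx": 0, "ry": 0, "rz": 0, "gripper": 0.6}, {"dx": -1, "dy": -1, "dz": 116, "rx": 0, "ry": 0, "rz": 0, "gripper": 0.6}, {"dx": -1, "dy": -1, "dz": 116, "rx": 0, "ry": 0, "rz": 0, "gripper": -1}, {"dx": -1, "dy": -1, "dz": 116, "rx": 0, "ry": 0, "rz": 0, "gripper": -1}, {"dx": -1, "dy": -1, "dz": 116, "rx": 0, "ry": 0, "rz": 0, "gripper": -1}]}}

```text
time_s: 2.2
eef_pos: [0.4162, -0.3153, 0.0051]
orientation: [3.032, -0.818, 0.002]
force: [-0.4, -0.7, 1.3]
grip_width: 0.0486
grip_force: 0.5
```

Request:
{"api": "move_arm", "payload": {"moves": [{"dx": 0, "dy": 0, "dz": 0, "rx": 0, "ry": 0, "rz": 0, "gripper": -1}, {"dx": 0, "dy": 0, "dz": 0, "rx": 0, "ry": 0, "rz": 0, "gripper": -1}, {"dx": 0, "dy": 0, "dz": 0, "rx": 0, "ry": 0, "rz": 0, "gripper": -1}]}}

```text
time_s: 2.58
eef_pos: [0.4162, -0.3153, 0.0051]
orientation: [3.032, -0.819, 0.001]
force: [-0.7, -0.5, 5.1]
grip_width: 0.0437
grip_force: 20.0
```

```bash
python3 go.py 645 -48 105 4
```

```text
t 2.58 at [ 416.2 -315.3    5.1] yaw -30.2 q6 1.23 w 43.7
dx dy dz [  63.3 -346.1 -100.1] rx ry rz [  0.1  -0.  -34.2] rows 6
```

Request:
{"api": "move_arm", "payload": {"moves": [{"dx": 0, "dy": 0, "dz": -30, "rx": 0, "ry": 0, "rz": 0, "gripper": -1}, {"dx": 0, "dy": 0, "dz": -80, "rx": 0, "ry": 0, "rz": 0, "gripper": -1}, {"dx": 9, "dy": -48, "dz": -100, "rx": 0, "ry": 0, "rz": -5, "gripper": -1}, {"dx": 20, "dy": -108, "dz": -100, "rx": 0, "ry": 0, "rz": -10, "gripper": -1}, {"dx": 31, "dy": -168, "dz": -100, "rx": 0, "ry": 0, "rz": -18, "gripper": -1}, {"dx": 42, "dy": -228, "dz": -100, "rx": 0, "ry": 0, "rz": -26, "gripper": -1}, {"dx": 52, "dy": -288, "dz": -100, "rx": 0, "ry": 0, "rz": -34.2, "gripper": -1}, {"dx": 62, "dy": -338, "dz": -100, "rx": 0, "ry": 0, "rz": -34.2, "gripper": -1}]}}

```text
time_s: 3.58
eef_pos: [0.64, -0.0514, 0.1033]
orientation: [-3.139, -0.112, 0.003]
force: [0.9, -1.4, -0.9]
grip_width: 0.0439
grip_force: 20.0
```

```bash
python3 go.py 645 -48 9.5 4;python3 -c "
from h import *
snap('wrist','w3.png')"
```

```text
t 3.58 at [640.  -51.4 103.3] yaw 4.1 q6 1.24 w 43.9
dx dy dz [ 5.4 -2.9 93.8] rx ry rz [-0.1  0.1  0.1] rows 2
```

View pics/w3.png

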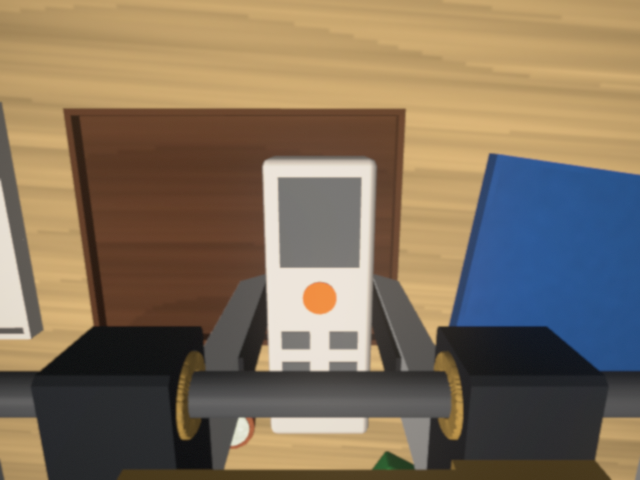

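The AC remote is held level and square to the walnut tray, whose far corners are at (65,108) and (406,108). I'll check those corners against the top-view estimate.

```bash
python3 -c "
from h import *
s=dict(np.load('/tmp/wrist.npz'))
print((ray(s,[(65,109),(406,109),(399,345)],.014)*1000).round(0)[:,:2].tolist())
t=np.radians(4);c=np.array([642,0]);ex=np.array([np.cos(t),np.sin(t)]);ey=np.array([-ex[1],ex[0]])
print([(c+79*a*ex+104*b*ey).round(0).tolist() for a,b in((1,1),(1,-1),(-1,-1))])
print((ray(s,[(263,165),(376,165),(272,430),(368,430)],.12)*1000).round(0)[:,:2].tolist())
"; python3 go.py 645 -48 9.5 4
```

```text
[[714.0, 108.0], [729.0, -98.0], [572.0, -112.0]]
[[714.0, 109.0], [728.0, -98.0], [570.0, -109.0]]
[[697.0, -26.0], [701.0, -69.0], [581.0, -35.0], [584.0, -78.0]]
t 3.62 at [642.8 -47.3 103.7] yaw 4.2 q6 1.25 w 43.7
dx dy dz [ 1.9  1.1 94.2] rx ry rz [-0.2 -0.1  0.2] rows 2
```

Request:
{"api": "move_arm", "payload": {"moves": [{"dx": 5, "dy": -5, "dz": 40, "rx": 0, "ry": 0, "rz": 0, "gripper": -1}, {"dx": 5, "dy": -5, "dz": 65, "rx": 0, "ry": 0, "rz": 0, "gripper": -1}, {"dx": 5, "dy": -5, "dz": 80, "rx": 0, "ry": 0, "rz": 0, "gripper": -1}, {"dx": 5, "dy": -5, "dz": 88, "rx": 0, "ry": 0, "rz": 0, "gripper": -1}, {"dx": 5, "dy": -5, "dz": 92, "rx": 0, "ry": 0, "rz": 0, "gripper": -1}, {"dx": 5, "dy": -5, "dz": 94, "rx": 0, "ry": 0, "rz": 0, "gripper": -1}, {"dx": 5, "dy": -5, "dz": 95, "rx": 0, "ry": 0, "rz": 0, "gripper": -1}, {"dx": 5, "dy": -5, "dz": 95, "rx": 0, "ry": 0, "rz": 0, "gripper": -1}]}}

```text
time_s: 4.62
eef_pos: [0.6445, -0.0487, 0.0099]
orientation: [3.139, 0.109, 0.001]
force: [-0.2, 0.8, -1.2]
grip_width: 0.044
grip_force: 20.0
```

Request:
{"api": "move_arm", "payload": {"moves": [{"dx": 0, "dy": 0, "dz": 0.7, "rx": 0, "ry": 0, "rz": 0, "gripper": -1}, {"dx": 0, "dy": 0, "dz": 0.7, "rx": 0, "ry": 0, "rz": 0, "gripper": 0.4}, {"dx": 0, "dy": 0, "dz": 0.7, "rx": 0, "ry": 0, "rz": 0, "gripper": 0.4}, {"dx": 0, "dy": 0, "dz": 0.7, "rx": 0, "ry": 0, "rz": 0, "gripper": 0.4}, {"dx": 0, "dy": 0, "dz": 0, "rx": 0, "ry": 0, "rz": 0, "gripper": 0.4}, {"dx": 0, "dy": 0, "dz": -30, "rx": 0, "ry": 0, "rz": 0, "gripper": 0.4}, {"dx": 0, "dy": 0, "dz": -70, "rx": 0, "ry": 0, "rz": 0, "gripper": 0.4}, {"dx": 0, "dy": 0, "dz": -110, "rx": 0, "ry": 0, "rz": 0, "gripper": 0.4}]}}

```text
time_s: 5.62
eef_pos: [0.644, -0.0486, 0.1205]
orientation: [-3.14, -0.109, 0.001]
force: [1.0, 0.5, 0.2]
grip_width: 0.0656
grip_force: 0.0
```

```bash
python3 go.py 451 88 120 -19.9
```

```text
t 5.62 at [644.  -48.6 120.5] yaw 4.0 q6 1.25 w 65.6
dx dy dz [-183.1 -149.6    0.6] rx ry rz [-0.   0.  23.9] rows 4
```

Request:
{"api": "move_arm", "payload": {"moves": [{"dx": -183, "dy": -150, "dz": 0, "rx": 0, "ry": 0, "rz": 23.9, "gripper": 0.4}, {"dx": -183, "dy": -150, "dz": 0, "rx": 0, "ry": 0, "rz": 23.9, "gripper": 0.4}, {"dx": -183, "dy": -150, "dz": 0, "rx": 0, "ry": 0, "rz": 23.9, "gripper": 0.4}, {"dx": -183, "dy": -150, "dz": 0, "rx": 0, "ry": 0, "rz": 23.9, "gripper": 0.4}, {"dx": -183, "dy": -150, "dz": 0, "rx": 0, "ry": 0, "rz": 23.9, "gripper": 0.4}, {"dx": -183, "dy": -150, "dz": 0, "rx": 0, "ry": 0, "rz": 23.9, "gripper": 0.4}, {"dx": -183, "dy": -150, "dz": 0, "rx": 0, "ry": 0, "rz": 23.9, "gripper": 0.4}]}}

```text
time_s: 6.5
eef_pos: [0.4525, 0.0876, 0.1199]
orientation: [3.094, -0.545, 0.001]
force: [1.0, 0.2, -0.3]
grip_width: 0.0657
grip_force: 0.0
```

```bash
python3 -c "
from h import *
snap('wrist','w4.png')"; python3 go.py 451 88 4.5 -19.9
```

```text
t 6.55 at [452.4  87.6 119.7] yaw -20.0 q6 1.86 w 65.6
dx dy dz [-1.500e+00  1.000e-01  1.152e+02] rx ry rz [-0.  -0.  -0.1] rows 2
```

View pics/w4.png

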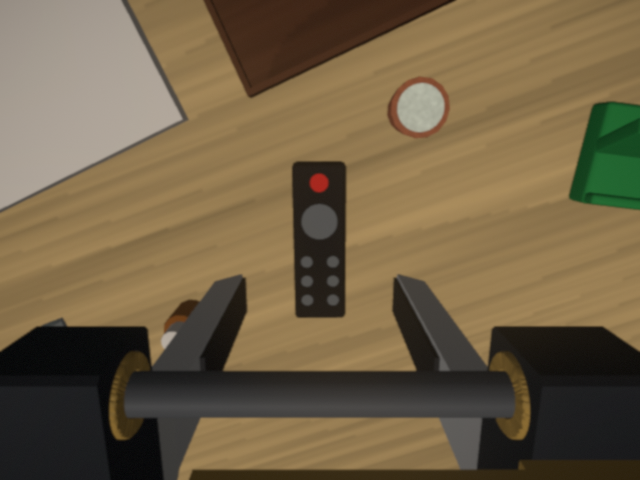

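The fan remote is centred and straight between the fingers (columns 293–346). The candle, at (419,106), is clear of them.

Request:
{"api": "move_arm", "payload": {"moves": [{"dx": -1, "dy": 0, "dz": 50, "rx": 0, "ry": 0, "rz": 0, "gripper": 0.4}, {"dx": -1, "dy": 0, "dz": 85, "rx": 0, "ry": 0, "rz": 0, "gripper": 0.4}, {"dx": -1, "dy": 0, "dz": 105, "rx": 0, "ry": 0, "rz": 0, "gripper": 0.4}, {"dx": -1, "dy": 0, "dz": 114, "rx": 0, "ry": 0, "rz": 0, "gripper": 0.4}, {"dx": -1, "dy": 0, "dz": 115, "rx": 0, "ry": 0, "rz": 0, "gripper": 0.4}, {"dx": -1, "dy": 0, "dz": 115, "rx": 0, "ry": 0, "rz": 0, "gripper": -1}, {"dx": -1, "dy": 0, "dz": 115, "rx": 0, "ry": 0, "rz": 0, "gripper": -1}, {"dx": -1, "dy": 0, "dz": 115, "rx": 0, "ry": 0, "rz": 0, "gripper": -1}]}}

```text
time_s: 7.55
eef_pos: [0.4508, 0.0887, 0.0051]
orientation: [-3.094, 0.543, -0.002]
force: [0.4, 0.1, -0.4]
grip_width: 0.039
grip_force: 0.0
```

Request:
{"api": "move_arm", "payload": {"moves": [{"dx": 0, "dy": 0, "dz": 0, "rx": 0, "ry": 0, "rz": 0, "gripper": -1}, {"dx": 0, "dy": 0, "dz": 0, "rx": 0, "ry": 0, "rz": 0, "gripper": -1}, {"dx": 0, "dy": 0, "dz": 0, "rx": 0, "ry": 0, "rz": 0, "gripper": -1}]}}

```text
time_s: 7.92
eef_pos: [0.4507, 0.0887, 0.005]
orientation: [-3.094, 0.543, -0.001]
force: [-1.1, 0.3, 5.6]
grip_width: 0.0357
grip_force: 20.0
```

```bash
python3 go.py 639 48 105 4
```

```text
t 7.92 at [450.7  88.7   5. ] yaw -19.9 q6 1.87 w 35.7
dx dy dz [190.9 -25.9 -99.9] rx ry rz [ -0.   -0.  -23.9] rows 4
```

Request:
{"api": "move_arm", "payload": {"moves": [{"dx": 0, "dy": 0, "dz": -30, "rx": 0, "ry": 0, "rz": 0, "gripper": -1}, {"dx": 0, "dy": 0, "dz": -80, "rx": 0, "ry": 0, "rz": 0, "gripper": -1}, {"dx": 40, "dy": -5, "dz": -100, "rx": 0, "ry": 0, "rz": -6, "gripper": -1}, {"dx": 90, "dy": -12, "dz": -100, "rx": 0, "ry": 0, "rz": -14, "gripper": -1}, {"dx": 140, "dy": -19, "dz": -100, "rx": 0, "ry": 0, "rz": -20, "gripper": -1}, {"dx": 180, "dy": -25, "dz": -100, "rx": 0, "ry": 0, "rz": -23.9, "gripper": -1}, {"dx": 191, "dy": -26, "dz": -100, "rx": 0, "ry": 0, "rz": -23.9, "gripper": -1}, {"dx": 191, "dy": -26, "dz": -100, "rx": 0, "ry": 0, "rz": -23.9, "gripper": -1}]}}

```text
time_s: 8.93
eef_pos: [0.6379, 0.0482, 0.1036]
orientation: [-3.139, -0.108, 0.003]
force: [-0.5, 0.0, -1.0]
grip_width: 0.0355
grip_force: 20.0
```

```bash
python3 go.py 639 48 9 4
```

```text
t 8.93 at [637.9  48.2 103.6] yaw 3.9 q6 1.4 w 35.5
dx dy dz [ 1.3  0.3 94.6] rx ry rz [-0.   0.1 -0.1] rows 2
```

Request:
{"api": "move_arm", "payload": {"moves": [{"dx": 0, "dy": 0, "dz": 40, "rx": 0, "ry": 0, "rz": 0, "gripper": -1}, {"dx": 0, "dy": 0, "dz": 65, "rx": 0, "ry": 0, "rz": 0, "gripper": -1}, {"dx": 0, "dy": 0, "dz": 80, "rx": 0, "ry": 0, "rz": 0, "gripper": -1}, {"dx": 0, "dy": 0, "dz": 88, "rx": 0, "ry": 0, "rz": 0, "gripper": -1}, {"dx": 0, "dy": 0, "dz": 92, "rx": 0, "ry": 0, "rz": 0, "gripper": -1}, {"dx": 0, "dy": 0, "dz": 94, "rx": 0, "ry": 0, "rz": 0, "gripper": -1}, {"dx": 0, "dy": 0, "dz": 95.4, "rx": 0, "ry": 0, "rz": 0, "gripper": -1}, {"dx": 0, "dy": 0, "dz": 95.4, "rx": 0, "ry": 0, "rz": 0, "gripper": -1}]}}

```text
time_s: 9.93
eef_pos: [0.639, 0.048, 0.0094]
orientation: [3.14, 0.109, 0.001]
force: [-0.0, 0.0, -1.5]
grip_width: 0.0355
grip_force: 20.0
```

Request:
{"api": "move_arm", "payload": {"moves": [{"dx": 0, "dy": 0, "dz": 0.3, "rx": 0, "ry": 0, "rz": 0, "gripper": -1}, {"dx": 0, "dy": 0, "dz": 0.3, "rx": 0, "ry": 0, "rz": 0, "gripper": 0.3}, {"dx": 0, "dy": 0, "dz": 0.3, "rx": 0, "ry": 0, "rz": 0, "gripper": 0.3}, {"dx": 0, "dy": 0, "dz": 0.3, "rx": 0, "ry": 0, "rz": 0, "gripper": 0.3}, {"dx": 0, "dy": 0, "dz": 0, "rx": 0, "ry": 0, "rz": 0, "gripper": 0.3}, {"dx": 0, "dy": 0, "dz": -30, "rx": 0, "ry": 0, "rz": 0, "gripper": 0.3}, {"dx": 0, "dy": 0, "dz": -70, "rx": 0, "ry": 0, "rz": 0, "gripper": 0.3}, {"dx": 0, "dy": 0, "dz": -110, "rx": 0, "ry": 0, "rz": 0, "gripper": 0.3}]}}

```text
time_s: 10.92
eef_pos: [0.6385, 0.0481, 0.1201]
orientation: [-3.14, -0.109, 0.001]
force: [0.7, 0.0, 0.3]
grip_width: 0.0613
grip_force: 0.0
```

```bash
python3 go.py 404 300 120 0.9
```

```text
t 10.93 at [638.5  48.1 120.1] yaw 4.0 q6 1.4 w 61.3
dx dy dz [-2.165e+02 -2.676e+02  2.000e-01] rx ry rz [-0.   0.   3.1] rows 6
```

Request:
{"api": "move_arm", "payload": {"moves": [{"dx": -216, "dy": -268, "dz": 0, "rx": 0, "ry": 0, "rz": 3.1, "gripper": 0.3}, {"dx": -216, "dy": -268, "dz": 0, "rx": 0, "ry": 0, "rz": 3.1, "gripper": 0.3}, {"dx": -216, "dy": -268, "dz": 0, "rx": 0, "ry": 0, "rz": 3.1, "gripper": 0.3}, {"dx": -216, "dy": -268, "dz": 0, "rx": 0, "ry": 0, "rz": 3.1, "gripper": 0.3}, {"dx": -216, "dy": -268, "dz": 0, "rx": 0, "ry": 0, "rz": 3.1, "gripper": 0.3}, {"dx": -216, "dy": -268, "dz": 0, "rx": 0, "ry": 0, "rz": 3.1, "gripper": 0.3}, {"dx": -216, "dy": -268, "dz": 0, "rx": 0, "ry": 0, "rz": 3.1, "gripper": 0.3}, {"dx": -216, "dy": -268, "dz": 0, "rx": 0, "ry": 0, "rz": 3.1, "gripper": 0.3}]}}

```text
time_s: 11.92
eef_pos: [0.4054, 0.3, 0.1193]
orientation: [3.141, 0.024, 0.001]
force: [0.1, -0.3, 0.6]
grip_width: 0.0611
grip_force: 0.0
```

```bash
python3 -c "
from h import *
snap('wrist','w5.png')"; python3 go.py 404 300 3.5 0.9
```

```text
t 11.97 at [405.6 299.8 119.2] yaw 0.8 q6 1.97 w 61.3
dx dy dz [ -1.7  -0.2 115.7] rx ry rz [ 0.  -0.  -0.1] rows 2
```

View pics/w5.png

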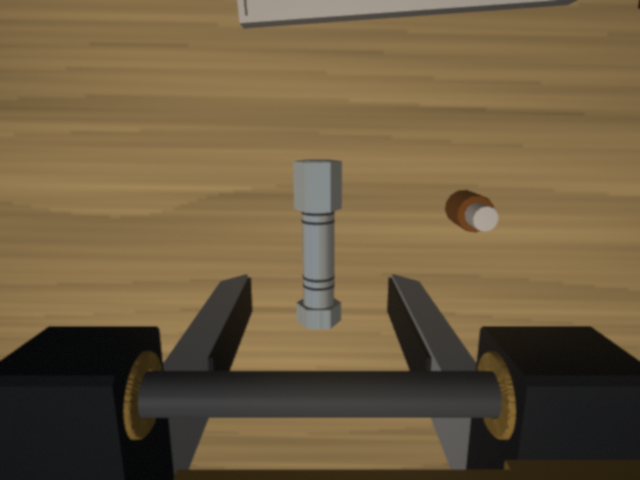

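The flashlight lies straight between the fingers (column 318, head up, rows 160–327), and the bottle at (475,212) is well clear.

Request:
{"api": "move_arm", "payload": {"moves": [{"dx": -3, "dy": 0, "dz": 50, "rx": 0, "ry": 0, "rz": 0, "gripper": 0.3}, {"dx": -3, "dy": 0, "dz": 85, "rx": 0, "ry": 0, "rz": 0, "gripper": 0.3}, {"dx": -3, "dy": 0, "dz": 105, "rx": 0, "ry": 0, "rz": 0, "gripper": 0.3}, {"dx": -3, "dy": 0, "dz": 114, "rx": 0, "ry": 0, "rz": 0, "gripper": 0.3}, {"dx": -3, "dy": 0, "dz": 116, "rx": 0, "ry": 0, "rz": 0, "gripper": 0.3}, {"dx": -3, "dy": 0, "dz": 116, "rx": 0, "ry": 0, "rz": 0, "gripper": -1}, {"dx": -3, "dy": 0, "dz": 116, "rx": 0, "ry": 0, "rz": 0, "gripper": -1}, {"dx": -3, "dy": 0, "dz": 116, "rx": 0, "ry": 0, "rz": 0, "gripper": -1}]}}

```text
time_s: 12.98
eef_pos: [0.4021, 0.3006, 0.0037]
orientation: [-3.141, -0.024, -0.002]
force: [0.1, 0.6, -0.3]
grip_width: 0.0347
grip_force: 0.0
```

Request:
{"api": "move_arm", "payload": {"moves": [{"dx": 0, "dy": 0, "dz": 0, "rx": 0, "ry": 0, "rz": 0, "gripper": -1}, {"dx": 0, "dy": 0, "dz": 0, "rx": 0, "ry": 0, "rz": 0, "gripper": -1}, {"dx": 0, "dy": 0, "dz": 0, "rx": 0, "ry": 0, "rz": 0, "gripper": -1}, {"dx": 0, "dy": 0, "dz": 0, "rx": 0, "ry": 0, "rz": 0, "gripper": -1}]}}

```text
time_s: 13.48
eef_pos: [0.4018, 0.3005, 0.0033]
orientation: [-3.141, -0.024, -0.0]
force: [-1.0, -0.1, 2.6]
grip_width: 0.0216
grip_force: 20.0
```

```bash
python3 go.py 620 -255 120 -4.1
```

```text
t 13.47 at [401.8 300.5   3.3] yaw 0.9 q6 1.97 w 21.6
dx dy dz [ 209.6  558.8 -116.7] rx ry rz [-0. -0.  5.] rows 10
```

Width is 21.6 mm, so it is on the barrel. I'll lift with a gentle start, then carry it over.

Request:
{"api": "move_arm", "payload": {"moves": [{"dx": 0, "dy": 0, "dz": -25, "rx": 0, "ry": 0, "rz": 0, "gripper": -1}, {"dx": 0, "dy": 0, "dz": -75, "rx": 0, "ry": 0, "rz": 0, "gripper": -1}, {"dx": 10, "dy": 28, "dz": -117, "rx": 0, "ry": 0, "rz": 0, "gripper": -1}, {"dx": 30, "dy": 80, "dz": -117, "rx": 0, "ry": 0, "rz": 1, "gripper": -1}, {"dx": 52, "dy": 138, "dz": -117, "rx": 0, "ry": 0, "rz": 2, "gripper": -1}, {"dx": 73, "dy": 195, "dz": -117, "rx": 0, "ry": 0, "rz": 3, "gripper": -1}, {"dx": 94, "dy": 250, "dz": -117, "rx": 0, "ry": 0, "rz": 4, "gripper": -1}, {"dx": 110, "dy": 294, "dz": -117, "rx": 0, "ry": 0, "rz": 5, "gripper": -1}]}}

```text
time_s: 14.48
eef_pos: [0.5164, 0.0059, 0.1196]
orientation: [3.139, -0.116, -0.001]
force: [0.6, 0.8, -0.3]
grip_width: 0.0213
grip_force: 20.0
```

```bash
python3 go.py 620 -255 120 -4.1
```

```text
t 14.47 at [516.4   5.9 119.6] yaw -4.2 q6 1.44 w 21.3
dx dy dz [122.6 252.5  -0.4] rx ry rz [ 0.   0.  -0.1] rows 5
```

Request:
{"api": "move_arm", "payload": {"moves": [{"dx": 20, "dy": 42, "dz": 0, "rx": 0, "ry": 0, "rz": 0, "gripper": -1}, {"dx": 46, "dy": 95, "dz": 0, "rx": 0, "ry": 0, "rz": 0, "gripper": -1}, {"dx": 73, "dy": 150, "dz": 0, "rx": 0, "ry": 0, "rz": 0, "gripper": -1}, {"dx": 98, "dy": 203, "dz": 0, "rx": 0, "ry": 0, "rz": 0, "gripper": -1}, {"dx": 114, "dy": 238, "dz": 0, "rx": 0, "ry": 0, "rz": 0, "gripper": -1}, {"dx": 123, "dy": 253, "dz": 0, "rx": 0, "ry": 0, "rz": 0, "gripper": -1}, {"dx": 123, "dy": 253, "dz": 0, "rx": 0, "ry": 0, "rz": 0, "gripper": -1}, {"dx": 123, "dy": 253, "dz": 0, "rx": 0, "ry": 0, "rz": 0, "gripper": -1}]}}

```text
time_s: 15.48
eef_pos: [0.6202, -0.2514, 0.1196]
orientation: [-3.139, 0.111, 0.002]
force: [0.3, 0.9, -1.7]
grip_width: 0.0214
grip_force: 20.0
```

```bash
python3 go.py 620 -255 8 -4.1;python3 -c "
from h import *
snap('wrist','w6.png')"
```

```text
t 15.47 at [ 620.2 -251.4  119.6] yaw -4.0 q6 1.09 w 21.4
dx dy dz [  0.2   3.7 111.6] rx ry rz [-0.   0.1  0.1] rows 2
```

View pics/w6.png

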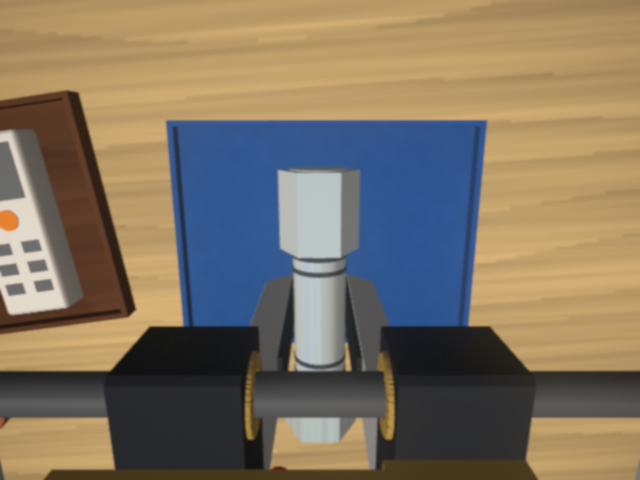

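The flashlight is held straight over the middle of the blue tray, whose far corners are at (168,122) and (486,122). The AC remote can be seen lying flat in walnut.

Request:
{"api": "move_arm", "payload": {"moves": [{"dx": 0, "dy": 3, "dz": 45, "rx": 0, "ry": 0, "rz": 0, "gripper": -1}, {"dx": 0, "dy": 3, "dz": 75, "rx": 0, "ry": 0, "rz": 0, "gripper": -1}, {"dx": 0, "dy": 3, "dz": 95, "rx": 0, "ry": 0, "rz": 0, "gripper": -1}, {"dx": 0, "dy": 3, "dz": 104, "rx": 0, "ry": 0, "rz": 0, "gripper": -1}, {"dx": 0, "dy": 3, "dz": 108, "rx": 0, "ry": 0, "rz": 0, "gripper": -1}, {"dx": 0, "dy": 3, "dz": 110, "rx": 0, "ry": 0, "rz": 0, "gripper": -1}, {"dx": 0, "dy": 3, "dz": 111.5, "rx": 0, "ry": 0, "rz": 0, "gripper": -1}, {"dx": 0, "dy": 3, "dz": 112, "rx": 0, "ry": 0, "rz": 0, "gripper": -1}]}}

```text
time_s: 16.52
eef_pos: [0.6208, -0.2563, 0.0086]
orientation: [3.139, -0.113, 0.001]
force: [-0.3, -0.3, -0.8]
grip_width: 0.0217
grip_force: 20.0
```

Request:
{"api": "move_arm", "payload": {"moves": [{"dx": 0, "dy": 0, "dz": 0.8, "rx": 0, "ry": 0, "rz": 0, "gripper": -1}, {"dx": 0, "dy": 0, "dz": 0.8, "rx": 0, "ry": 0, "rz": 0, "gripper": 0.2}, {"dx": 0, "dy": 0, "dz": 0.8, "rx": 0, "ry": 0, "rz": 0, "gripper": 0.2}, {"dx": 0, "dy": 0, "dz": 0.8, "rx": 0, "ry": 0, "rz": 0, "gripper": 0.2}, {"dx": 0, "dy": 0, "dz": 0, "rx": 0, "ry": 0, "rz": 0, "gripper": 0.2}, {"dx": 0, "dy": 0, "dz": -30, "rx": 0, "ry": 0, "rz": 0, "gripper": 0.4}, {"dx": 0, "dy": 0, "dz": -70, "rx": 0, "ry": 0, "rz": 0, "gripper": 0.5}, {"dx": 0, "dy": 0, "dz": -120, "rx": 0, "ry": 0, "rz": 0, "gripper": 0.5}]}}

```text
time_s: 17.52
eef_pos: [0.6197, -0.2556, 0.1282]
orientation: [-3.138, 0.113, 0.003]
force: [0.2, -0.1, -0.2]
grip_width: 0.0701
grip_force: 0.0
```

```bash
python3 go.py 435 -121 130 -26.5
```

```text
t 17.52 at [ 619.7 -255.6  128.2] yaw -4.1 q6 1.08 w 70.1
dx dy dz [-193.9 -121.    -1.2] rx ry rz [-0.   0.1 22.4] rows 4
```

Request:
{"api": "move_arm", "payload": {"moves": [{"dx": -194, "dy": -121, "dz": 0, "rx": 0, "ry": 0, "rz": 22.4, "gripper": 0.5}, {"dx": -194, "dy": -121, "dz": 0, "rx": 0, "ry": 0, "rz": 22.4, "gripper": 0.5}, {"dx": -194, "dy": -121, "dz": 0, "rx": 0, "ry": 0, "rz": 22.4, "gripper": 0.5}, {"dx": -194, "dy": -121, "dz": 0, "rx": 0, "ry": 0, "rz": 22.4, "gripper": 0.5}, {"dx": -194, "dy": -121, "dz": 0, "rx": 0, "ry": 0, "rz": 22.4, "gripper": 0.5}, {"dx": -194, "dy": -121, "dz": 0, "rx": 0, "ry": 0, "rz": 22.4, "gripper": 0.5}, {"dx": -194, "dy": -121, "dz": 0, "rx": 0, "ry": 0, "rz": 22.4, "gripper": 0.5}]}}

```text
time_s: 18.4
eef_pos: [0.4367, -0.1223, 0.1285]
orientation: [3.057, -0.721, 0.001]
force: [0.3, -0.3, -0.6]
grip_width: 0.07
grip_force: 0.0
```

```bash
python3 -c "
from h import *
s=snap('wrist','w7.png')
h=cv2.cvtColor(s['frame'],cv2.COLOR_RGB2HSV); m=((h[...,0]>45)&(h[...,0]<90)&(h[...,1]>100)); P=cloud(s)[m]*1000
P=P[P[:,2]>8]; t=np.radians(-26.5); d=P[:,:2]-[435,-121]; a=d@[np.cos(t),np.sin(t)]; b=d@[-np.sin(t),np.cos(t)]
print(np.percentile(a,[1,50,99]),np.percentile(b,[1,50,99]),np.percentile(P[:,2],[1,50,99]))"; python3 go.py 435 -121 10 -26.5
```

```text
[-29.00068026   5.70804641  34.13161214] [-22.72986349  -0.30144203  22.50469914] [17.52445439 20.37677072 53.79988471]
t 18.45 at [ 436.6 -122.3  128.4] yaw -26.6 q6 1.51 w 70.6
dx dy dz [ -2.1  -0.4 118.4] rx ry rz [ 0.  -0.  -0.1] rows 2
```

View pics/w7.png

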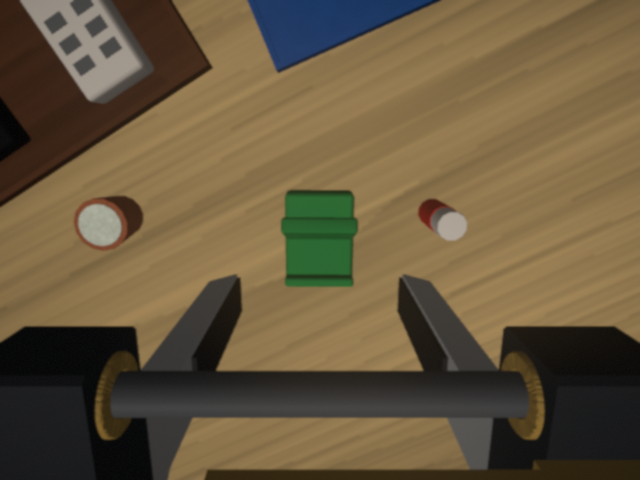

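The stand is centred and square between the fingers (columns 284–356, rest at row 226). The lip balm at (445,220) is about 20 mm outside the right finger.

Request:
{"api": "move_arm", "payload": {"moves": [{"dx": 0, "dy": -1, "dz": 50, "rx": 0, "ry": 0, "rz": 0, "gripper": 0.5}, {"dx": 0, "dy": -1, "dz": 85, "rx": 0, "ry": 0, "rz": 0, "gripper": 0.5}, {"dx": 0, "dy": -1, "dz": 108, "rx": 0, "ry": 0, "rz": 0, "gripper": 0.5}, {"dx": 0, "dy": -1, "dz": 118, "rx": 0, "ry": 0, "rz": 0, "gripper": 0.5}, {"dx": 0, "dy": -1, "dz": 120, "rx": 0, "ry": 0, "rz": 0, "gripper": 0.5}, {"dx": 0, "dy": -1, "dz": 120, "rx": 0, "ry": 0, "rz": 0, "gripper": -1}, {"dx": 0, "dy": -1, "dz": 120, "rx": 0, "ry": 0, "rz": 0, "gripper": -1}, {"dx": 0, "dy": -1, "dz": 120, "rx": 0, "ry": 0, "rz": 0, "gripper": -1}]}}

```text
time_s: 19.45
eef_pos: [0.4367, -0.121, 0.0089]
orientation: [3.057, -0.72, 0.003]
force: [-0.6, -1.1, 2.3]
grip_width: 0.0477
grip_force: 20.0
```

Request:
{"api": "move_arm", "payload": {"moves": [{"dx": 0, "dy": 0, "dz": 0, "rx": 0, "ry": 0, "rz": 0, "gripper": -1}, {"dx": 0, "dy": 0, "dz": 0, "rx": 0, "ry": 0, "rz": 0, "gripper": -1}]}}

```text
time_s: 19.7
eef_pos: [0.4367, -0.121, 0.0089]
orientation: [3.057, -0.72, 0.002]
force: [-2.6, 0.4, 6.4]
grip_width: 0.0483
grip_force: 20.0
```

```bash
python3 go.py 629 254 140 4.6
```

```text
t 19.7 at [ 436.7 -121.     8.9] yaw -26.5 q6 1.51 w 48.3
dx dy dz [   4.8 -421.3 -131.2] rx ry rz [  0.   -0.1 -31.1] rows 8
```

Request:
{"api": "move_arm", "payload": {"moves": [{"dx": 0, "dy": 0, "dz": -30, "rx": 0, "ry": 0, "rz": 0, "gripper": -1}, {"dx": 0, "dy": 0, "dz": -80, "rx": 0, "ry": 0, "rz": 0, "gripper": -1}, {"dx": 0, "dy": -30, "dz": -120, "rx": 0, "ry": 0, "rz": -3, "gripper": -1}, {"dx": 0, "dy": -80, "dz": -130, "rx": 0, "ry": 0, "rz": -9, "gripper": -1}, {"dx": 2, "dy": -135, "dz": -130, "rx": 0, "ry": 0, "rz": -15, "gripper": -1}, {"dx": 3, "dy": -190, "dz": -130, "rx": 0, "ry": 0, "rz": -21, "gripper": -1}, {"dx": 4, "dy": -245, "dz": -130, "rx": 0, "ry": 0, "rz": -27, "gripper": -1}, {"dx": 5, "dy": -290, "dz": -130, "rx": 0, "ry": 0, "rz": -31, "gripper": -1}]}}

```text
time_s: 20.7
eef_pos: [0.5702, 0.1388, 0.1373]
orientation: [-3.139, -0.128, 0.002]
force: [0.7, -1.1, -1.9]
grip_width: 0.0477
grip_force: 20.0
```

```bash
python3 go.py 629 254 140 4.6
```

```text
t 20.7 at [570.2 138.8 137.3] yaw 4.7 q6 1.53 w 47.7
dx dy dz [  68.  -110.    -2.7] rx ry rz [-0.   0.1  0.1] rows 3
```

Request:
{"api": "move_arm", "payload": {"moves": [{"dx": 25, "dy": -40, "dz": 0, "rx": 0, "ry": 0, "rz": 0, "gripper": -1}, {"dx": 50, "dy": -80, "dz": 0, "rx": 0, "ry": 0, "rz": 0, "gripper": -1}, {"dx": 64, "dy": -104, "dz": 0, "rx": 0, "ry": 0, "rz": 0, "gripper": -1}, {"dx": 68, "dy": -110, "dz": 0, "rx": 0, "ry": 0, "rz": 0, "gripper": -1}, {"dx": 68, "dy": -110, "dz": 0, "rx": 0, "ry": 0, "rz": 0, "gripper": -1}, {"dx": 68, "dy": -110, "dz": 0, "rx": 0, "ry": 0, "rz": 0, "gripper": -1}]}}

```text
time_s: 21.45
eef_pos: [0.6288, 0.2506, 0.1378]
orientation: [3.139, 0.121, -0.001]
force: [1.2, -0.0, -0.9]
grip_width: 0.0479
grip_force: 20.0
```

```bash
python3 go.py 629 254 13 4.6
```

```text
t 21.45 at [628.8 250.6 137.8] yaw 4.4 q6 1.71 w 47.9
dx dy dz [  0.6  -3.4 124.8] rx ry rz [ 0.   0.  -0.2] rows 2
```

Request:
{"api": "move_arm", "payload": {"moves": [{"dx": 0, "dy": -2, "dz": 50, "rx": 0, "ry": 0, "rz": 0, "gripper": -1}, {"dx": 0, "dy": -2, "dz": 85, "rx": 0, "ry": 0, "rz": 0, "gripper": -1}, {"dx": 0, "dy": -2, "dz": 106, "rx": 0, "ry": 0, "rz": 0, "gripper": -1}, {"dx": 0, "dy": -2, "dz": 116, "rx": 0, "ry": 0, "rz": 0, "gripper": -1}, {"dx": 0, "dy": -2, "dz": 121, "rx": 0, "ry": 0, "rz": 0, "gripper": -1}, {"dx": 0, "dy": -2, "dz": 123, "rx": 0, "ry": 0, "rz": 0, "gripper": -1}, {"dx": 0, "dy": -2, "dz": 124.5, "rx": 0, "ry": 0, "rz": 0, "gripper": -1}, {"dx": 0, "dy": -2, "dz": 124.5, "rx": 0, "ry": 0, "rz": 0, "gripper": -1}]}}

```text
time_s: 22.45
eef_pos: [0.6294, 0.2538, 0.0141]
orientation: [-3.139, -0.123, -0.001]
force: [-0.4, -1.0, -1.0]
grip_width: 0.0479
grip_force: 20.0
```

Request:
{"api": "move_arm", "payload": {"moves": [{"dx": 0, "dy": 0, "dz": 1, "rx": 0, "ry": 0, "rz": 0, "gripper": -1}, {"dx": 0, "dy": 0, "dz": 1, "rx": 0, "ry": 0, "rz": 0, "gripper": 0.5}, {"dx": 0, "dy": 0, "dz": 1, "rx": 0, "ry": 0, "rz": 0, "gripper": 0.5}, {"dx": 0, "dy": 0, "dz": 1, "rx": 0, "ry": 0, "rz": 0, "gripper": 0.5}, {"dx": 0, "dy": 0, "dz": 0, "rx": 0, "ry": 0, "rz": 0, "gripper": 0.5}, {"dx": 0, "dy": 0, "dz": -30, "rx": 0, "ry": 0, "rz": 0, "gripper": 0.5}, {"dx": 0, "dy": 0, "dz": -75, "rx": 0, "ry": 0, "rz": 0, "gripper": 0.5}, {"dx": 0, "dy": 0, "dz": -130, "rx": 0, "ry": 0, "rz": 0, "gripper": 0.5}]}}

```text
time_s: 23.45
eef_pos: [0.6282, 0.2534, 0.1438]
orientation: [3.139, 0.123, -0.004]
force: [0.3, -0.6, -0.4]
grip_width: 0.0704
grip_force: 0.0
```

Request:
{"api": "move_arm", "payload": {"moves": [{"dx": -60, "dy": 0, "dz": -60, "rx": 0, "ry": 0, "rz": 0, "gripper": 0.5}, {"dx": -120, "dy": 0, "dz": -60, "rx": 0, "ry": 0, "rz": 0, "gripper": 0.5}, {"dx": -180, "dy": -30, "dz": -60, "rx": 0, "ry": 0, "rz": 0, "gripper": 0.5}, {"dx": -200, "dy": -60, "dz": -60, "rx": 0, "ry": 0, "rz": 0, "gripper": 0.5}, {"dx": -200, "dy": -60, "dz": -60, "rx": 0, "ry": 0, "rz": 0, "gripper": 0.5}, {"dx": -200, "dy": -60, "dz": -60, "rx": 0, "ry": 0, "rz": 0, "gripper": 0.5}]}}

```text
time_s: 24.2
eef_pos: [0.4256, 0.2977, 0.2039]
orientation: [3.139, 0.123, 0.001]
force: [-0.3, 0.6, 0.0]
grip_width: 0.0704
grip_force: 0.0
```

Run:
```python
from h import *
s=snap('scene','scene1.png'); s=snap('top','top1.png'); P=cloud(s)*1000
for n,(x,y) in dict(ac=(645,-48),fan=(639,48),flash=(620,-255),stand=(629,254),lip=(412,-197),candle=(513,2),drops=(427,197)).items():
    m=(abs(P[...,0]-x)<70)&(abs(P[...,1]-y)<40)&(P[...,2]>(16 if n in('ac','fan','flash','stand') else 15)); Q=P[m]
    if len(Q)==0: print(n,'none'); continue
    A=np.c_[Q[:,:2]-Q[:,:2].mean(0),np.ones(len(Q))]; c=np.linalg.lstsq(A,Q[:,2],rcond=None)[0]
    print(n,'mean',Q.mean(0).round(0),'z99',np.percentile(Q[:,2],98).round(0),'tilt',c[:2].round(3))
```

```text
ac mean [644. -48.  25.] z99 30.0 tilt [ 0.007 -0.003]
fan mean [638.  49.  23.] z99 29.0 tilt [ 0.006 -0.006]
flash mean [ 622. -254.   27.] z99 35.0 tilt [ 0.006 -0.088]
stand mean [627. 253.  33.] z99 57.0 tilt [0.387 0.102]
lip mean [ 413. -199.   44.] z99 54.0 tilt [ 0.381 -1.045]
candle mean [515.   2.  33.] z99 39.0 tilt [-0.195  0.016]
drops mean [406. 224. 438.] z99 545.0 tilt [-2.722  7.484]
```

View pics/top1.png

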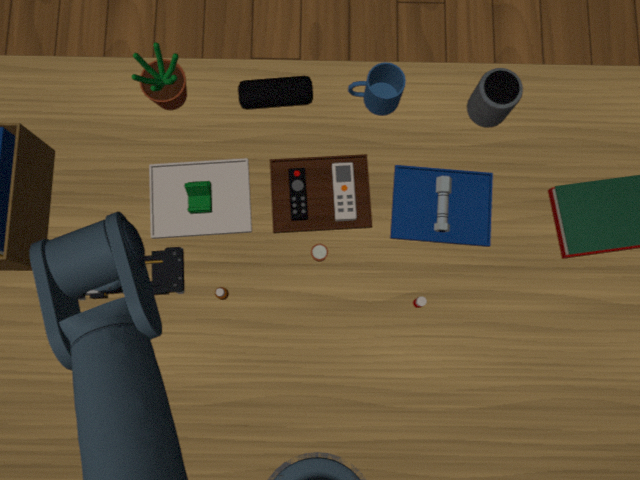

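View pics/scene1.png

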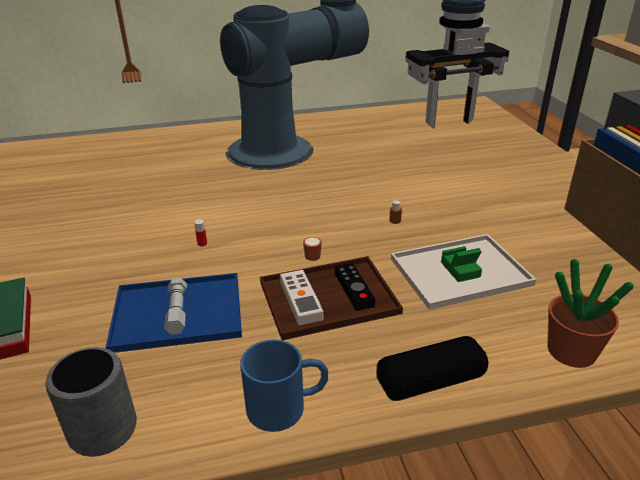

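Both pictures show the remotes side by side at (298,193) and (344,191) in walnut. The flashlight is at (442,204) in blue and the stand upright at (199,197) in white. All three bystanders are unmoved and upright, the measured heights and tilts match things resting on the tray floors, and the robot is clear.

```bash
python3 -c "
from station import workorder
print(workorder.finish_job())"
```

```text
the job is handed in; nothing more can be done
None
```

The job is handed in, though the judge gave no verdict: both remotes lie flat side by side in the walnut tray, the flashlight lies in the blue, the stand is upright in the white, and the last pictures show all three bystanders standing unmoved.

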